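Put the bench kit back in its matching holders

ROBOT

A 6-joint arm with a two-finger parallel gripper is mounted at the origin on a cart in front of the work surface, level with it; the furniture and walls round the work are solid. World frame = base frame: x ahead of the robot, y to its left, z up, the work surface at z = 0. Lengths are in m, angles in degrees, forces in N, time in s.
With the tool pointing down it reaches from about 0.35 to 0.875 m from the base axis. Payload 4.2 kg.
Tool frame: the origin (TCP) lies at the centre of the arm's flange, where the gripper is bolted on; the fingertips stand 182 mm ahead of it and the grasp point (between the pads) lies 164 mm ahead of it (r.nose_length is the distance from the TCP to the fingertips, in m); z points along the fingers, y is the line along which they close (so a half turn about z gives the same grasp; the last joint's range is limited). The gripper opens to 87 mm and grips with 3 to 60 N. Pads are 19 mm wide; open, the fingers measure 117 mm over their backs; the gripper's body (75 mm by 190 mm) begins 51 mm behind the grasp point.
Start: joints at [90.275, 22.042, 0.453, 0, -68.411, -14.817], TCP at [0.157, 0.605, 0.405] pointing down, gripper open.
Joint ranges: [-179.83, 179.83], [-69.29, 118.12], [-61.27, 80.66], [-181.25, 117.63], [-171.15, -9.14], [-177.46, 177.46]. Speed limits (degrees/s): [159.86, 159.86, 180, 180, 180, 180].

INTERFACE

Orientations are given as a 3x3 rotation matrix whose columns are the frame's x, y, z axes.
In Python, from station import r, vision gives the robot as it stands. The module is installed in compiled form; this text tells all that it offers.
- The arm moves only by the shell command python3 -m creep 'ROWS'. ROWS is JSON, a list of rows, each a list of 7 numbers: the opening, from -1 (shut) to 1 (fully open), then the shift along the tool's x, y, z in mm, then the turn, a rotation vector about the tool's x, y, z in degrees. A call has 1 to 8 rows; each row is the pose to reach, as a shift and turn from the pose commanded when the call began, along the tool's axes at that moment; what a row does not reach only later rows make up. A row lasts 1/12 s, in which the tool goes at most 41.7 mm and 7.16 degrees, less where a joint would pass 70% of its speed; a pose out of reach is approached as far as the arm can. A call with a gripper value outside its range is refused whole. The fingers move at their own pace and stop on an object; the grip force is fixed at half the most. Time passes only in rows, so rows that repeat a pose let the fingers close. It gives the time, the measured TCP pose, the force, the opening and the grip force at its end, in the units of the state.
- r.sense(): the state, without advancing time (a new reading comes with each control period).
- vision.capture(name): name is "scene" or "top" or "wrist"; returns (picture, depth): 400x640x3 uint8, red, green, blue; 400x640 float32, m along the optical axis (not along the pixel's ray), 0 where there is no reading.
- vision.camera_model(name): a dict with "vertical_fov" (degrees; the focal length in pixels is half the picture's height over the tangent of half this angle, whatever the lens; pixels are square), "cx", "cy" (the principal point, pixels), "extrinsics" (4x4, takes a point from camera to world coordinates); the wrist camera has in their place "mount" (4x4, takes a point from camera to tool coordinates, whose origin is the TCP and whose axes are the flange's). Camera axes: x right, y down, z forward; pixel columns grow to the right and rows downward; lengths in m; the calibration is good to about 2 mm. A picture is of the moment at which its call begins: read the wrist's pose just before it. camera_model takes no time and is no camera call.
- r.finish_job(): hands the job in; it is judged then, once.
Trained networks look in the newest picture that a camera, given by its name, has taken for a name from the list of things; names that differ only in an ending like _2 or _b are one class to them, and where a whole thing is asked for, a point or a joint stands for the part that bears it (a point fixed in the world has none). Each returns a list of dicts, best first, with "conf" (0 to 1); they miss things now and then, are a little off and sometimes report something else, mostly with a low value. They report only what shows in the picture. A call takes as long as a camera call. They do not tell look-alikes from the thing itself.
- vision.find_in(camera, thing): "uv" ([column, row] in pixels, amid what is visible of it).
- vision.cut_out(camera, thing): "region" (400x640 bool, what is visible of it) and "uv" ([column, row] in pixels, amid what is visible of it).
The state is a dict: "time_s": time; "joints": joint angles; "joint_velocities": joint speeds; "effort": joint torques, N m; "tcp_pos": TCP position; "ee_rot": TCP orientation; "wrist_force": force on the tool from outside, world axes, zero at the start; "moment": the same for the moment, N m; "gripper_width": opening from 0.0 (shut) to 1.0 (fully open); "gripper_force": force on a finger pad.
Only numpy, scipy, OpenCV 4.12 (cv2) and the standard library are available. Lean on these libraries where they do the work, as an engineer would, in place of code of your own. Each camera call takes 0.05 s, during which the arm holds its last target. There are 200 camera calls.

TASK

Tidy up the bench: put the yellow marker in the slim slot, the black instrument head in the wide slot, the dropper bottle upright in the round well and the tape roll flat over the spindle disc. Each must sit fully down in its own holder and be let go; never tip the bottle over, and leave the eye loupe and the white trial lens where they are.

Things in the scene. Friction and masses are not known exactly. Their poses are not given: they have to be found in the camera images.
- marker_mid (a point): Yellow marker with black cap lying flat, 13 wide (x) x 102 long (y) x 14 high mm, loose. Point at its centre, 7 mm above its underside; y runs along the barrel. Grasp across the barrel.
- scope_head_mid (a point): Black instrument head (ophthalmoscope head) lying flat, 27 wide (x) x 96 long (y) x 28 high mm, loose. Point at its centre, 14 mm above its underside; y runs along it. Grasp across its middle.
- bottle_mid (a point): Brown dropper bottle with black dropper cap, standing, loose: body 32 mm in diameter, 102 mm high in all. Point on its axis 50 mm above its underside; z is up. Below that point is the cylindrical body, above it the narrower shoulder and cap: grasp about 30 mm above its underside.
- tape_mid (a point): Roll of brown kraft tape lying flat, loose: 88 mm outer diameter, hole 52 mm in diameter right through, wall 18 mm thick, 24 mm high. Point at the centre of the hole, 12 mm above its underside. Too wide to grasp across; pinch the wall with one finger in the hole, by its upper half, so that the finger clears the spindle's stub.
- slim_pad: Slim slot, fixed: dark foam block with yellow floor, 60 (x) x 130 (y) x 12 mm high. Slot for the marker along y, 30 wide x 118 long, 8 mm deep, its floor 4 mm above the table. A 44 mm wide finger notch (along x, down to the yellow floor) crosses the middle. Origin: centre of the underside. Either way round will do.
- wide_pad: Wide slot, fixed: the same kind of block, 80 (x) x 130 (y) x 12 mm high. Slot for the instrument head along y, 50 wide x 112 long, 8 mm deep, its floor 4 mm above the table; the same 44 mm finger notch. Origin: centre of the underside. Either way round will do.
- bottle_well: Round well, fixed: dark ring with yellow floor, 72 mm outer diameter, 14 mm high; the well is about 50 mm in diameter, its floor 4 mm above the table. Origin: centre of the underside.
- tape_spindle: Spindle disc, fixed: dark disc 112 mm in diameter with a yellow top circle 4 mm above the table and in its centre a dark stub, 30 mm in diameter with a rounded top edge, that stands 8 mm above the yellow (12 mm above the table). The tape roll lies on the yellow with the stub in its hole. Origin: centre of the underside.
- eye_loupe: Bystander: eye loupe, black tapered body with a white rim, 39 mm in diameter, 40 mm high, loose. Origin: centre of its underside. Does not belong to the job; stays where it is.
- trial_lens: Bystander: trial lens in a white ring with a black grip tab, 50 x 42 x 8 mm, loose. Origin: centre of its underside. Does not belong to the job; stays where it is. Just to its left (+y) lies a fixed white power strip with an upright black plug at about x 0.59, y 0.16, up to 0.15 m high: keep clear of it.
Things that resemble listed ones, but are neither listed nor needed, are in the scene too. What is shaped like the part that bears marker_mid but blue or grey is not meant.

How it is judged:
By the outcome, as a careful person would: the job done as asked, in the order asked, and still so for the second after the job is handed in, with the robot touching nothing.
It also fails if it takes over 102 s, if anything falls off the work surface, if the arm or the gripper's body presses on something with over 40 N, if the wrist force passes 120 N, or if a joint passes its speed limit or range.

## Working session

There is one attempt and no reset: what is moved stays moved. The work goes in short steps, Python scripts to look and compute and a shell command to move; the robot and the scene stay as the last step left them, time stands still between calls to the robot, and variables do not carry over. Pictures are saved under pics/ and viewed, at most 14 in all, crops included, and the job is handed in when it is done.

```bash
mkdir -p pics; cat > h.py <<'E'
import numpy as np, cv2
from station import r, vision
def model(name):
    m=vision.camera_model(name); f=200/np.tan(np.radians(m["vertical_fov"])/2)
    if name=="wrist":
        s=r.sense(); T=np.eye(4); T[:3,:3]=s["ee_rot"]; T[:3,3]=s["tcp_pos"]; E=T@np.array(m["mount"])
    else: E=np.array(m["extrinsics"])
    return f,m["cx"],m["cy"],E
def cloud(name):
    M=model(name); pic,d=vision.capture(name); f,cx,cy,E=M
    v,u=np.mgrid[:400,:640]
    P=np.stack([(u-cx)/f*d,(v-cy)/f*d,d],-1)@E[:3,:3].T+E[:3,3]
    P[d==0]=np.nan
    return pic,P,M
def save(n,p,s=1.25): cv2.imwrite(f"pics/{n}.png",cv2.resize(p[...,::-1],None,fx=s,fy=s))
E
python3 - <<'E'
from h import *
s=r.sense(); print(s["tcp_pos"],np.round(s["ee_rot"],3).tolist(),s["time_s"])
for c in ["top","scene"]:
    pic,P,M=cloud(c); save(c+"0",pic); print(c,M[0],np.round(M[3],2).tolist())
    for t in ["marker_mid","scope_head_mid","bottle_mid","tape_mid","slim_pad","wide_pad","bottle_well","tape_spindle","eye_loupe","trial_lens"]:
        for x in vision.find_in(c,t)[:4]:
            u,v=np.round(x["uv"]).astype(int); print(t,round(x["conf"],2),u,v,np.round(P[v,u],3))
print(vision.camera_model("wrist"), r.sense()["time_s"])
E
```

```text
[0.15684219 0.6047825  0.40365392] [[0.968, -0.251, -0.0], [-0.251, -0.968, -0.002], [0.0, 0.002, -1.0]] 0.0
top 413.8649801641274 [[-0.01, -0.99, 0.15, 0.43], [-1.0, 0.01, 0.02, -0.14], [-0.02, -0.15, -0.99, 1.29], [0.0, 0.0, 0.0, 1.0]]
marker_mid 0.65 422 180 [ 0.676 -0.438  0.015]
marker_mid 0.58 380 199 [ 0.617 -0.305  0.015]
marker_mid 0.47 221 255 [0.448 0.185 0.019]
marker_mid 0.45 268 145 [0.795 0.045 0.014]
scope_head_mid 0.64 218 253 [0.454 0.193 0.023]
scope_head_mid 0.63 422 218 [ 0.554 -0.427  0.039]
bottle_mid 0.38 315 256 [ 0.442 -0.105  0.104]
tape_mid 0.68 426 253 [ 0.45  -0.445 -0.003]
slim_pad 0.71 367 252 [ 0.454 -0.262  0.006]
wide_pad 0.68 273 251 [0.46  0.028 0.002]
bottle_well 0.95 331 198 [ 0.624 -0.153  0.002]
tape_spindle 0.74 288 195 [ 0.634 -0.018  0.006]
eye_loupe 0.65 422 220 [ 0.549 -0.428  0.036]
trial_lens 0.44 256 194 [0.638 0.083 0.005]
scene 361.0667301769775 [[0.8, -0.33, 0.51, 0.12], [-0.61, -0.46, 0.65, -0.75], [0.02, -0.83, -0.56, 0.61], [0.0, 0.0, 0.0, 1.0]]
marker_mid 0.74 426 274 [ 0.673 -0.442  0.014]
marker_mid 0.51 371 257 [ 0.614 -0.326
[... 390 characters left out ...]
 304 201 [ 0.624 -0.034  0.006]
tape_spindle 0.35 239 208 [0.453 0.043 0.007]
eye_loupe 0.74 392 295 [ 0.554 -0.447  0.029]
eye_loupe 0.49 241 209 [0.457 0.039 0.005]
trial_lens 0.58 284 181 [0.634 0.09  0.01 ]
trial_lens 0.36 333 226 [ 0.611 -0.185  0.016]
{'vertical_fov': 65.18993972001414, 'cx': 318.33055877706636, 'cy': 199.61548777375285, 'mount': array([[-1.36237364e-03, -9.66506261e-01, -2.56639421e-01,
         7.12742311e-02],
       [ 9.99999033e-01, -1.24541592e-03, -6.18260589e-04,
        -8.37177823e-04],
       [ 2.77929911e-04, -2.56640015e-01,  9.66507023e-01,
         1.90446538e-02],
       [ 0.00000000e+00,  0.00000000e+00,  0.00000000e+00,
         1.00000000e+00]])} 1.1
```

```bash
python3 - <<'E'
import cv2
p=cv2.imread("pics/top0.png"); c=p[150:370,200:580]; cv2.imwrite("pics/topcrop.png",cv2.resize(c,None,fx=2.1,fy=2.1,interpolation=cv2.INTER_CUBIC))
E
```

```text
(no output)
```

View pics/topcrop.png

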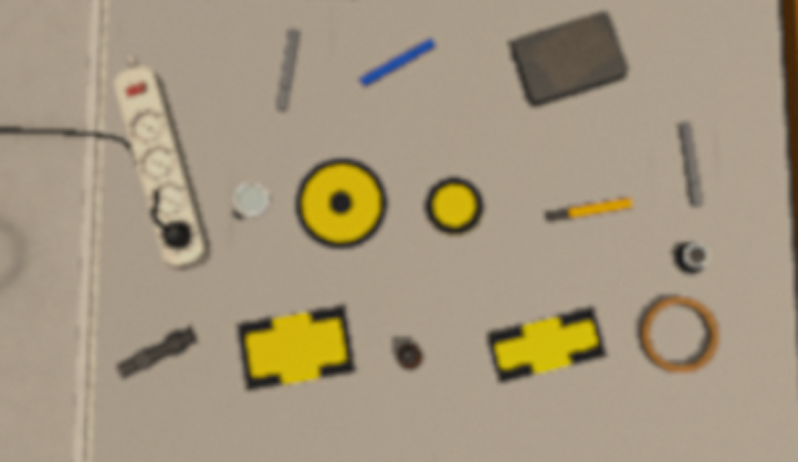

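View pics/scene0.png

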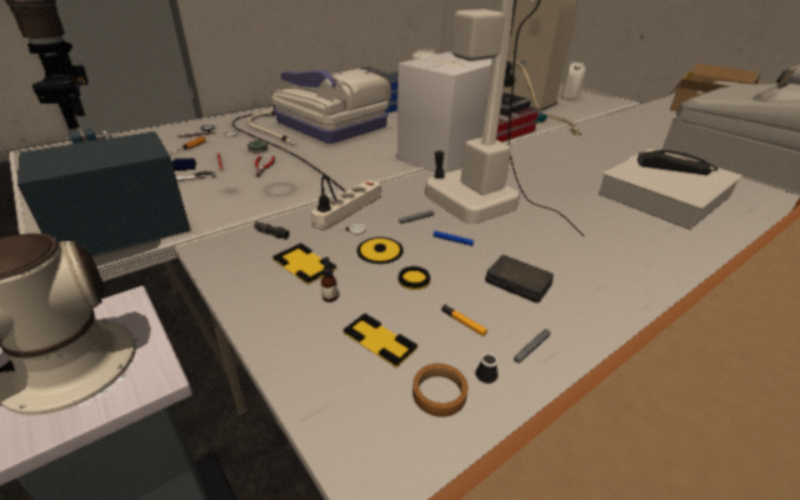

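Markers in the top picture: yellow with black cap at about (380,199); blue (about 313,150), grey (268,145) and grey (422,180). Only the first is yellow with a black cap. Scope head is at (218,253), bottle (315,256), tape (425,253). The wide slot is at (273,251), slim slot (367,252), well (331,198) and spindle (288,195).

```bash
cat >> h.py <<'E'
def plane(uv,M,z):
    f,cx,cy,E=M; uv=np.atleast_2d(uv).astype(float)
    d=np.c_[(uv[:,0]-cx)/f,(uv[:,1]-cy)/f,np.ones(len(uv))]@E[:3,:3].T
    return E[:3,3]+d*((z-E[2,3])/d[:,2])[:,None]
def blobs(mask,M,z,amin=40,label=""):
    mask=mask.astype(np.uint8); n,L,st,ce=cv2.connectedComponentsWithStats(mask)
    for i in range(1,n):
        if st[i,4]<amin: continue
        v,u=np.nonzero(L==i); p=plane(np.c_[u,v],M,z)[:,:2]
        (c,wh,a)=cv2.minAreaRect((p*1000).astype(np.float32))
        w,V=np.linalg.eigh(np.cov(p.T)); ax=V[:,1]*np.sign(V[1,1])
        print(label,"px",np.round(ce[i]),"n",st[i,4],"mean",np.round(p.mean(0),4),"rectc",np.round(np.array(c)/1000,4),"wh",np.round(wh,0),"ratio",round(np.sqrt(w[1]/w[0]),2),"long-axis from +y toward -x deg",round(np.degrees(np.arctan2(-ax[0],ax[1])),1))
def hsv(pic): return cv2.cvtColor(pic,cv2.COLOR_RGB2HSV)
E
python3 - <<'E'
from h import *
pic,P,M=cloud("top"); H=hsv(pic)
y=(H[...,0]>12)&(H[...,0]<35)&(H[...,1]>170)&(H[...,2]>90)
blobs(y,M,.004,label="yellow")
roi=np.zeros((400,640),bool); roi[120:300,200:470]=1
blobs((P[...,2]>.012)&roi&~(P[...,2]>.2),M,.02,30,"high")
for t in ["marker_mid","scope_head_mid","tape_mid"]:
    for x in vision.cut_out("top",t)[:3]: blobs(x["region"],M,{"marker_mid":.01,"scope_head_mid":.02,"tape_mid":.02}[t],20,t+str(round(x["conf"],2)))
E
```

```text
yellow px [460.  27.] n 365 mean [ 1.1936 -0.5884] rectc [ 1.1868 -0.5886] wh [211.  22.] ratio 9.04 long-axis from +y toward -x deg 89.9
yellow px [467.  74.] n 41 mean [ 1.0305 -0.6016] rectc [ 1.0315 -0.6004] wh [44. 29.] ratio 1.86 long-axis from +y toward -x deg -24.2
yellow px [473. 242.] n 2211 mean [ 0.4913 -0.5877] rectc [ 0.5193 -0.5878] wh [ 22. 985.] ratio 46.74 long-axis from +y toward -x deg 90.0
yellow px [290. 197.] n 690 mean [ 0.6281 -0.023 ] rectc [ 0.6282 -0.0228] wh [92. 96.] ratio 1.01 long-axis from +y toward -x deg 70.6
yellow px [333. 198.] n 227 mean [ 0.6242 -0.1588] rectc [ 0.6235 -0.1597] wh [50. 51.] ratio 1.04 long-axis from +y toward -x deg 60.3
yellow px [388. 199.] n 78 mean [ 0.6193 -0.3309] rectc [ 0.6192 -0.3305] wh [10. 74.] ratio 7.19 long-axis from +y toward -x deg 9.2
yellow px [272. 252.] n 779 mean [0.4561 0.0302] rectc [0.456  0.0298] wh [ 76. 117.] ratio 1.65 long-axis from +y toward -x deg 9.3
yellow px [368. 251.] n 558 mean [ 0.4574 -0.2641] rectc [ 0.4572 -0.2644] wh [ 56. 121.] ratio 2.32 long-axis from +y toward -x deg 13.6
yellow px
[... 1872 characters left out ...]
[423. 182.] n 165 mean [ 0.6693 -0.4409] rectc [ 0.6707 -0.441 ] wh [103.  17.] ratio 6.35 long-axis from +y toward -x deg -83.5
marker_mid0.61 px [311. 143.] n 156 mean [ 0.8    -0.0907] rectc [ 0.8004 -0.091 ] wh [ 17. 102.] ratio 6.26 long-axis from +y toward -x deg 29.5
marker_mid0.46 px [269. 148.] n 175 mean [0.7871 0.0433] rectc [0.7898 0.0428] wh [ 21. 101.] ratio 5.28 long-axis from +y toward -x deg 81.5
scope_head_mid0.76 px [219. 254.] n 213 mean [0.4504 0.1923] rectc [0.4509 0.1929] wh [25. 96.] ratio 4.39 long-axis from +y toward -x deg 27.1
tape_mid0.58 px [418. 247.] n 350 mean [ 0.4682 -0.4159] rectc [ 0.4681 -0.4158] wh [91. 85.] ratio 1.1 long-axis from +y toward -x deg 7.3
```

```bash
cat >> h.py <<'E'
from scipy.spatial.transform import Rotation as R
def plan(x,y,z,yaw,legs=1):
    """z = fingertip height; yaw = world yaw of the long axis from +y (closing axis = yaw from +x), tool down"""
    s=r.sense(); p=np.array(s["tcp_pos"]); A=np.array(s["ee_rot"])
    c=[]
    for k in (0,180):
        a=np.radians(yaw+k+90); X=[np.cos(a),np.sin(a),0]; Z=[0,0,-1]
        B=np.c_[X,np.cross(Z,X),Z]; c.append((R.from_matrix(A.T@B).magnitude(),B))
    B=min(c,key=lambda t:t[0])[1]; q=np.array([x,y,z+r.nose_length])
    w=R.from_matrix(A.T@B).as_rotvec()/legs; d=(q-p)/legs
    for i in range(legs):
        Ai=A@R.from_rotvec(w*i).as_matrix()
        print("leg",np.round(Ai.T@d*1000,1),np.round(np.degrees(w),1))
    print("tips",np.round(p[:2],4),round(p[2]-r.nose_length,4),"t",s["time_s"],"J",np.round(s["joints"],0),"w",round(s["gripper_width"],3),"F",np.round(s["wrist_force"],1))
E
python3 -c "
from h import *
plan(.616,-.317,.10,10,4)"
```

```text
leg [169.  194.3  30.6] [ 0.  -0.  16.4]
leg [216.9 138.8  30.6] [ 0.  -0.  16.4]
leg [247.2  72.1  30.6] [ 0.  -0.  16.4]
leg [257.5  -0.5  30.6] [ 0.  -0.  16.4]
tips [0.1569 0.605 ] 0.2225 t 1.3 J [ 90.  22.   0.  -0. -68. -15.] w 0.996 F [0.8 0.1 0. ]
```

```bash

python3 -m creep '[[1,169,194,0,0,0,16.4],[1,169,194,0,0,0,16.4],[1,169,194,0,0,0,16.4],[1,169,194,0,0,0,16.4],[1,169,194,0,0,0,16.4],[1,169,194,0,0,0,16.4],[1,169,194,0,0,0,16.4]]'
python3 -m creep '[[1,217,139,0,0,0,16.4],[1,217,139,0,0,0,16.4],[1,217,139,0,0,0,16.4],[1,217,139,0,0,0,16.4],[1,217,139,0,0,0,16.4],[1,217,139,0,0,0,16.4],[1,217,139,0,0,0,16.4]]'
python3 -m creep '[[1,247,72,50,0,0,16.4],[1,247,72,50,0,0,16.4],[1,247,72,50,0,0,16.4],[1,247,72,50,0,0,16.4],[1,247,72,50,0,0,16.4],[1,247,72,50,0,0,16.4],[1,247,72,50,0,0,16.4]]'
python3 -m creep '[[0.2,257,0,70,0,0,16.4],[0.2,257,0,70,0,0,16.4],[0.2,257,0,70,0,0,16.4],[0.2,257,0,70,0,0,16.4],[0.2,257,0,70,0,0,16.4],[0.2,257,0,70,0,0,16.4],[0.2,257,0,70,0,0,16.4],[0.2,257,0,70,0,0,16.4]]'
cat >> h.py <<'E'
def yel(H,vmin=90): return (H[...,0]>12)&(H[...,0]<35)&(H[...,1]>150)&(H[...,2]>vmin)
E
python3 - <<'E'
from h import *
pic,P,M=cloud("wrist"); save("w1",pic); H=hsv(pic)
blobs(yel(H),M,.008,200,"yel")
for x in vision.cut_out("wrist","marker_mid")[:2]: blobs(x["region"],M,.010,100,"mk%.2f"%x["conf"])
plan(.616,-.317,.005,10)
E
```

```text
time_s: 1.88
tcp_pos: [0.2728, 0.3698, 0.405]
ee_rot: [[0.856, -0.517, -0.001], [-0.517, -0.856, -0.001], [0.0, 0.002, -1.0]]
wrist_force: [-0.5, 0.3, 0.3]
gripper_width: 0.999
gripper_force: 0.0
time_s: 2.47
tcp_pos: [0.3875, 0.14, 0.405]
ee_rot: [[0.674, -0.739, 0.0], [-0.739, -0.674, -0.001], [0.001, 0.0, -1.0]]
wrist_force: [-0.3, -0.5, -0.4]
gripper_width: 0.997
gripper_force: 0.0
time_s: 3.05
tcp_pos: [0.5025, -0.0899, 0.3533]
ee_rot: [[0.439, -0.899, -0.001], [-0.899, -0.439, -0.001], [0.0, 0.002, -1.0]]
wrist_force: [0.1, 0.4, 0.1]
gripper_width: 0.997
gripper_force: 0.0
time_s: 3.72
tcp_pos: [0.6154, -0.3197, 0.2817]
ee_rot: [[0.168, -0.986, -0.003], [-0.986, -0.168, 0.0], [-0.001, 0.002, -1.0]]
wrist_force: [-0.2, -0.3, -0.5]
gripper_width: 0.607
gripper_force: 0.0
yel px [535. 107.] n 3218 mean [ 0.4622 -0.4224] rectc [ 0.4596 -0.4204] wh [93. 91.] ratio 1.02 long-axis from +y toward -x deg -74.4
yel px [315. 185.] n 1331 mean [ 0.6211 -0.3326] rectc [ 0.6207 -0.3302] wh [12. 77.] ratio 6.26 long-axis from +y toward -x deg 9.5
yel px [199. 268.] n 283 mean [ 0.7117 -0.2409] rectc [ 0.7116 -0.2406] wh [47.  9.] ratio 6.89 long-axis from +y toward -x deg -2.1
mk0.70 px [316. 196.] n 1771 mean [ 0.6194 -0.3236] rectc [ 0.6194 -0.3208] wh [13. 99.] ratio 7.55 long-axis from +y toward -x deg 9.6
mk0.64 px [268.  31.] n 3053 mean [ 0.6743 -0.4418] rectc [ 0.6733 -0.4418] wh [103.  15.] ratio 7.09 long-axis from +y toward -x deg -83.7
leg [ 0.5 -1.4 96.6] [ 0.1  0.1 -0.2]
tips [ 0.6147 -0.3168] 0.1016 t 3.8167 J [-14.  34.   2.  -0. -58.  24.] w 0.601 F [ 0.2  0.3 -0.2]
```

View pics/w1.png

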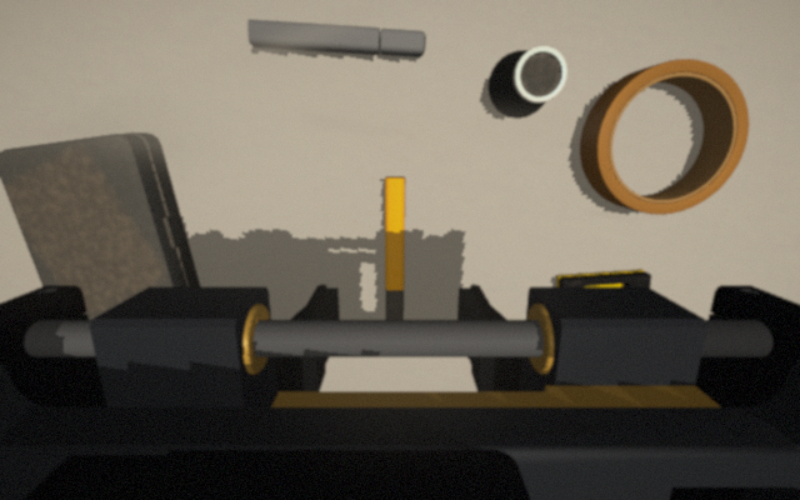

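The picture shows the yellow marker with black cap between the open fingers (385–405, 178–320), and the grey look-alike, loupe and tape beyond. This one is confirmed as the target.

```bash
python3 -m creep '[[0.2,2,-4,40,0,0,0],[0.2,2,-4,80,0,0,0],[0.2,2,-4,97,0,0,0],[0.2,2,-4,97,0,0,0],[-1,2,-4,97,0,0,0],[-1,2,-4,97,0,0,0],[-1,2,-4,97,0,0,0],[-1,2,-4,97,0,0,0]]'
python3 -m creep '[[-1,0,0,0,0,0,0],[-1,0,0,0,0,0,0],[-1,0,0,-40,0,0,0],[-1,0,0,-65,0,0,0],[-1,0,0,-65,0,0,0]]'
python3 -c "
from h import *
plan(.457,-.264,.05,13.6)"
```

```text
time_s: 4.48
tcp_pos: [0.6191, -0.3179, 0.1895]
ee_rot: [[0.172, -0.985, 0.002], [-0.985, -0.172, -0.001], [0.001, -0.002, -1.0]]
wrist_force: [-0.0, 0.3, -0.0]
gripper_width: 0.382
gripper_force: 0.0
time_s: 4.9
tcp_pos: [0.6207, -0.3192, 0.2599]
ee_rot: [[0.172, -0.985, 0.011], [-0.985, -0.173, -0.005], [0.007, -0.01, -1.0]]
wrist_force: [1.1, 0.8, 1.9]
gripper_width: 0.04
gripper_force: 0.0
leg [-82.8 152.   25.5] [-0.6 -0.4 -3.7]
tips [ 0.6207 -0.3192] 0.0777 t 4.9 J [-14.  36.   1.   0. -55.  24.] w 0.04 F [1.1 0.8 1.9]
```

The fingers close slowly and I lifted too early, so I'll check what happened.

```bash
python3 -m creep '[[0.2,0,0,-25,0,0,0],[0.2,0,0,-25,0,0,0],[0.2,0,0,-25,0,0,0],[0.2,0,0,-25,0,0,0],[0.2,0,0,-25,0,0,0],[0.2,0,0,-25,0,0,0],[0.2,0,0,-25,0,0,0]]'
python3 - <<'E'
from h import *
pic,P,M=cloud("wrist"); save("w2",pic); H=hsv(pic)
blobs(yel(H),M,.008,200,"yel")
for x in vision.cut_out("wrist","marker_mid")[:3]: blobs(x["region"],M,.010,100,"mk%.2f"%x["conf"])
plan(.6185,-.319,.005,10)
E
```

```text
time_s: 5.48
tcp_pos: [0.6187, -0.3182, 0.2767]
ee_rot: [[0.171, -0.985, -0.002], [-0.985, -0.171, 0.001], [-0.001, 0.002, -1.0]]
wrist_force: [0.4, -0.3, -0.6]
gripper_width: 0.479
gripper_force: 0.0
yel px [545. 106.] n 3399 mean [ 0.4619 -0.4228] rectc [ 0.4591 -0.4204] wh [93. 91.] ratio 1.02 long-axis from +y toward -x deg -72.7
yel px [320. 186.] n 1392 mean [ 0.6209 -0.3321] rectc [ 0.6204 -0.3305] wh [12. 77.] ratio 6.31 long-axis from +y toward -x deg 9.4
yel px [220. 267.] n 249 mean [ 0.6946 -0.2462] rectc [ 0.6946 -0.2429] wh [ 8. 50.] ratio 7.15 long-axis from +y toward -x deg -0.4
mk0.82 px [273.  27.] n 3276 mean [ 0.6738 -0.4418] rectc [ 0.6732 -0.4419] wh [103.  16.] ratio 6.89 long-axis from +y toward -x deg -83.6
mk0.74 px [320. 196.] n 1804 mean [ 0.6194 -0.3238] rectc [ 0.619  -0.3213] wh [13. 98.] ratio 7.63 long-axis from +y toward -x deg 9.2
leg [ 0.8  0.4 89.9] [ 0.1  0.  -0.1]
tips [ 0.6188 -0.3182] 0.0949 t 5.5833 J [-14.  35.   2.  -0. -58.  24.] w 0.552 F [-0.3  0.4  0.8]
```

View pics/w2.png

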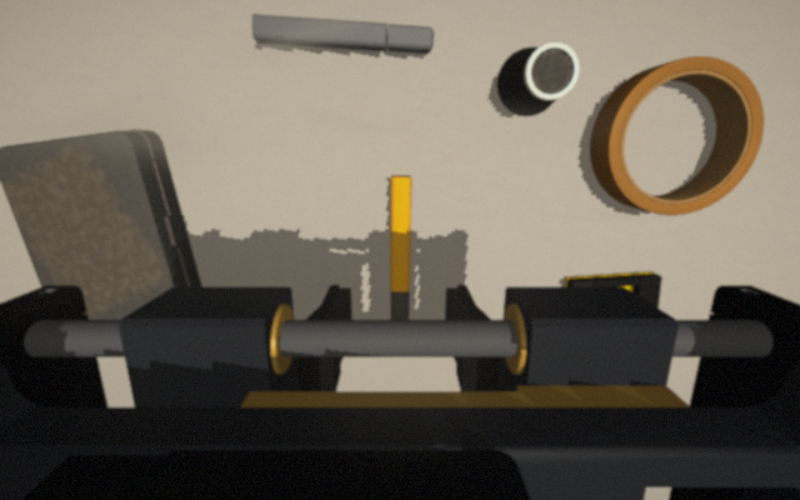

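The marker lies unmoved between the fingers (390–410, 178–320). I'll go down again and give the fingers longer to close.

```bash
python3 -m creep '[[-0.2,0,0,40,0,0,0],[-0.2,0,0,75,0,0,0],[-0.2,0,0,90,0,0,0],[-0.2,0,0,90,0,0,0],[-1,0,0,90,0,0,0],[-1,0,0,90,0,0,0],[-1,0,0,90,0,0,0],[-1,0,0,90,0,0,0]]'
python3 -m creep '[[-1,0,0,0,0,0,0],[-1,0,0,0,0,0,0],[-1,0,0,0,0,0,0],[-1,0,0,0,0,0,0]]'
```

```text
time_s: 6.25
tcp_pos: [0.6189, -0.3183, 0.1883]
ee_rot: [[0.171, -0.985, 0.001], [-0.985, -0.171, -0.0], [0.0, -0.001, -1.0]]
wrist_force: [0.7, -0.4, 0.5]
gripper_width: 0.179
gripper_force: 0.0
time_s: 6.58
tcp_pos: [0.6189, -0.3183, 0.1883]
ee_rot: [[0.171, -0.985, 0.0], [-0.985, -0.171, -0.0], [0.0, -0.0, -1.0]]
wrist_force: [-0.3, 0.4, 2.5]
gripper_width: 0.146
gripper_force: 30.0
```

```bash
python3 -m creep '[[-1,0,0,-30,0,0,0],[-1,0,0,-80,0,0,0],[-1,-40,75,-80,0,0,-2],[-1,-60,110,-80,0,0,-3.8],[-1,-81,150,-80,0,0,-3.8],[-1,-81,150,-80,0,0,-3.8],[-1,-81,150,-80,0,0,-3.8]]'
python3 - <<'E'
from h import *
pic,P,M=cloud("wrist"); save("w3",pic); H=hsv(pic)
blobs(yel(H),M,.004,200,"yel")
for x in vision.cut_out("wrist","slim_pad")[:1]: blobs(x["region"],M,.010,100,"pad%.2f"%x["conf"])
plan(.457,-.264,.013,13.6)
E
```

```text
time_s: 7.17
tcp_pos: [0.4491, -0.262, 0.2664]
ee_rot: [[0.234, -0.972, -0.009], [-0.972, -0.234, 0.005], [-0.007, 0.008, -1.0]]
wrist_force: [-0.4, 0.5, 0.9]
gripper_width: 0.144
gripper_force: 30.0
yel px [351.  29.] n 1464 mean [ 0.456  -0.3914] rectc [ 0.4563 -0.393 ] wh [78. 24.] ratio 3.68 long-axis from +y toward -x deg -67.7
yel px [307. 187.] n 6787 mean [ 0.4602 -0.2729] rectc [ 0.4605 -0.269 ] wh [ 59. 109.] ratio 1.85 long-axis from +y toward -x deg 18.0
yel px [ 93. 291.] n 435 mean [ 0.6208 -0.1399] rectc [ 0.6196 -0.1395] wh [29. 14.] ratio 1.95 long-axis from +y toward -x deg -70.9
pad0.94 px [302. 165.] n 7112 mean [ 0.4684 -0.2897] rectc [ 0.4627 -0.278 ] wh [ 62. 102.] ratio 1.49 long-axis from +y toward -x deg 3.6
leg [ 0.7 -1.4 73.1] [0.  0.  0.1]
tips [ 0.4554 -0.2637] 0.0861 t 7.2667 J [-12.  21. -24.  -0. -45.  26.] w 0.14 F [ 0.9 -0.7 -0.3]
```

View pics/w3.png

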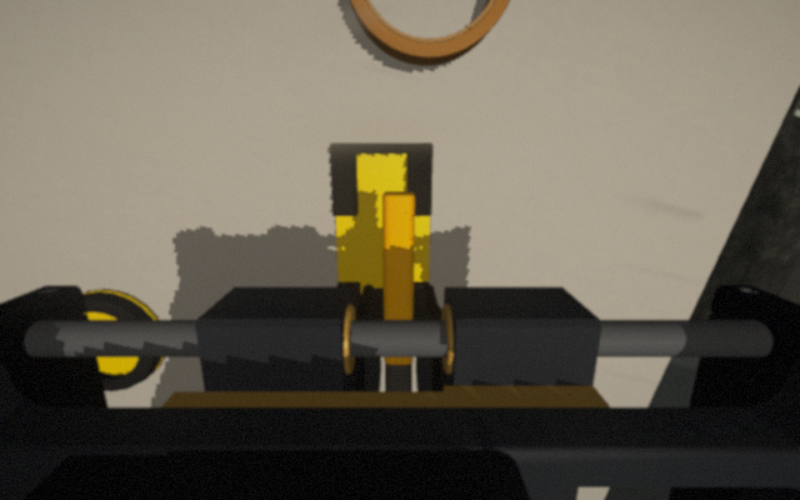

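The marker is held (385–415, 193–360). The slot's far end shows at (357–407, 153–215), slightly left of the marker, so I'll compute the sideways offset.

```bash
python3 - <<'E'
from h import *
M=model("wrist"); s=r.sense(); A=np.array(s["ee_rot"]); p=np.array(s["tcp_pos"])
for n,uv,z in [("edge L",(330,145),.012),("edge R",(432,145),.012),("slot L",(358,175),.012),("slot R",(407,175),.012),("slotfloor end",(382,154),.004),("marker far L",(384,195),.092),("marker far R",(414,195),.092)]:
    w=plane(np.array(uv)/1.25,M,z)[0]; print(n,np.round(w,4),"tool",np.round(A.T@(w-p)*1000,1))
E
```

```text
edge L [ 0.5122 -0.3221  0.012 ] tool [ 70.2 -41.4 256.3]
edge R [ 0.4541 -0.3362  0.012 ] tool [ 70.2  18.4 256.3]
slot L [ 0.4926 -0.3091  0.012 ] tool [ 52.9 -25.5 256.3]
slot R [ 0.4642 -0.3159  0.012 ] tool [ 52.9   3.8 256.3]
slotfloor end [ 0.4817 -0.3241  0.004 ] tool [ 64.9 -11.3 264.3]
marker far L [ 0.4744 -0.3113  0.092 ] tool [ 50.7  -7.2 176.3]
marker far R [ 0.4627 -0.3141  0.092 ] tool [ 50.7   4.9 176.3]
```

That offset mostly came from the arm still settling at capture. Corrected for that, the slot is near (0.458, -0.265), which matches the top view.

```bash
python3 -m creep '[[-1,2,-2,30,0,0,0],[-1,2,-2,45,0,0,0],[-1,2,-2,60,0,0,0],[-1,2,-2,68,0,0,0],[-1,2,-2,75,0,0,0],[-1,2,-2,75,0,0,0],[-1,2,-2,75,0,0,0]]'
python3 -m creep '[[-0.3,0,0,0,0,0,0],[-0.3,0,0,0,0,0,0],[-0.3,0,0,0,0,0,0],[-0.3,0,0,0,0,0,0],[-0.3,0,0,0,0,0,0],[-0.3,0,0,-20,0,0,0],[-0.3,0,0,-60,0,0,0],[-0.3,0,0,-90,0,0,0]]'
python3 - <<'E'
from h import *
plan(.4505,.192,.13,27,2)
E
```

```text
time_s: 7.85
tcp_pos: [0.4607, -0.2659, 0.1928]
ee_rot: [[0.236, -0.972, 0.001], [-0.972, -0.236, -0.0], [0.001, -0.001, -1.0]]
wrist_force: [0.8, 0.2, 0.4]
gripper_width: 0.144
gripper_force: 30.0
time_s: 8.52
tcp_pos: [0.4597, -0.2657, 0.2843]
ee_rot: [[0.237, -0.972, -0.001], [-0.972, -0.237, -0.0], [0.0, 0.001, -1.0]]
wrist_force: [1.5, -0.1, 0.3]
gripper_width: 0.349
gripper_force: 0.0
leg [-223.4  -49.7  -14.1] [ 0.  -0.  -6.7]
leg [-216.2  -75.3  -14. ] [ 0.  -0.  -6.7]
tips [ 0.4597 -0.2657] 0.1021 t 8.5167 J [-13.  20. -22.   0. -48.  26.] w 0.349 F [ 1.5 -0.1  0.3]
```

```bash
python3 -m creep '[[0.2,0,0,-40,0,0,0],[0.2,-40,-10,-70,0,0,-1],[0.2,-223,-50,-70,0,0,-6.7],[0.2,-223,-50,-70,0,0,-6.7],[0.2,-223,-50,-70,0,0,-6.7],[0.2,-223,-50,-70,0,0,-6.7],[0.2,-223,-50,-70,0,0,-6.7],[0.2,-223,-50,-70,0,0,-6.7]]'
python3 -m creep '[[0.2,-216,-75,40,0,0,-6.7],[0.2,-216,-75,40,0,0,-6.7],[0.2,-216,-75,40,0,0,-6.7],[0.2,-216,-75,40,0,0,-6.7],[0.2,-216,-75,40,0,0,-6.7],[0.2,-216,-75,40,0,0,-6.7],[0.2,-216,-75,40,0,0,-6.7]]'
python3 - <<'E'
from h import *
pic,P,M=cloud("wrist"); save("w4",pic)
for x in vision.cut_out("wrist","scope_head_mid")[:2]: blobs(x["region"],M,.020,100,"sc%.2f"%x["conf"])
q=P.reshape(-1,3); q=q[(q[:,0]>.5)&(q[:,0]<.68)&(q[:,1]>.08)&(q[:,1]<.25)&(q[:,2]>.05)&(q[:,2]<.17)]; print("plug wrist",len(q),q.min(0) if len(q) else 0,q.max(0) if len(q) else 0)
pic,P,M=cloud("top")
H=hsv(pic); y=yel(H); y[:,:340]=0; y[:,410:]=0; y[:230]=0; y[:280]&=True
blobs(y,M,.01,40,"slim")
cv2.imwrite("pics/slim1.png",cv2.resize(pic[225:280,335:435,::-1],None,fx=6,fy=6))
q=P.reshape(-1,3); q=q[(q[:,0]>.5)&(q[:,0]<.68)&(q[:,1]>.12)&(q[:,1]<.25)&(q[:,2]>.05)&(q[:,2]<.17)]; print("plug top",len(q),q.min(0) if len(q) else 0,q.max(0) if len(q) else 0)
plan(.4505,.192,.006,27)
E
```

```text
time_s: 9.18
tcp_pos: [0.4553, -0.0335, 0.3535]
ee_rot: [[0.353, -0.935, 0.002], [-0.935, -0.353, 0.001], [-0.0, -0.002, -1.0]]
wrist_force: [0.3, -0.8, 0.1]
gripper_width: 0.595
gripper_force: 0.0
time_s: 9.77
tcp_pos: [0.4509, 0.1951, 0.312]
ee_rot: [[0.459, -0.888, 0.0], [-0.888, -0.459, 0.0], [0.0, -0.0, -1.0]]
wrist_force: [-0.6, -1.2, 0.1]
gripper_width: 0.6
gripper_force: 0.0
sc0.87 px [320. 188.] n 2425 mean [0.4544 0.1883] rectc [0.4525 0.1914] wh [26. 97.] ratio 4.46 long-axis from +y toward -x deg 26.5
plug wrist 3495 [0.57082021 0.1461836  0.05003762] [0.6361869  0.19083276 0.13516772]
slim px [407. 247.] n 43 mean [ 0.4682 -0.3832] rectc [ 0.4688 -0.3843] wh [12. 61.] ratio 4.58 long-axis from +y toward -x deg 88.7
slim px [368. 251.] n 546 mean [ 0.4573 -0.2651] rectc [ 0.4571 -0.2638] wh [ 57. 122.] ratio 2.25 long-axis from +y toward -x deg 13.8
plug top 133 [0.57035817 0.14719059 0.05031427] [0.63451568 0.19054296 0.13374825]
leg [ -0.8  -0.4 124.4] [ 0.1 -0.   0.1]
tips [0.4506 0.1911] 0.1304 t 9.9167 J [ 42.  14. -26.  -0. -50. -15.] w 0.601 F [ 0.6  0.6 -0.9]
```

View pics/w4.png

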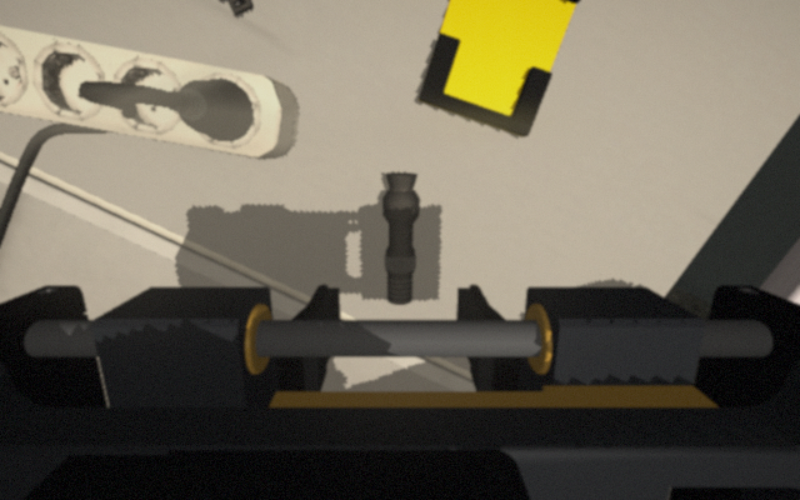

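View pics/slim1.png

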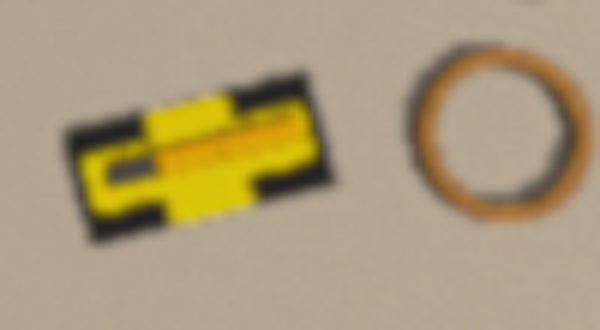

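The marker lies in the slim slot (crop 105–300, 115–180). The scope head is centred between the fingers at (400, 175–300). The plug's nearest point is x = 0.570, which is clear of the gripper body.

```bash
python3 -m creep '[[0.2,0,-1,40,0,0,0],[0.2,0,-1,80,0,0,0],[0.2,0,-1,115,0,0,0],[0.2,0,-1,124,0,0,0],[0.2,0,-1,124,0,0,0],[-1,0,-1,124,0,0,0],[-1,0,-1,124,0,0,0],[-1,0,-1,124,0,0,0]]'
python3 -m creep '[[-1,0,0,0,0,0,0],[-1,0,0,0,0,0,0],[-1,0,0,0,0,0,0],[-1,0,0,0,0,0,0],[-1,0,0,0,0,0,0],[-1,0,0,0,0,0,0]]'
```

```text
time_s: 10.58
tcp_pos: [0.4523, 0.1923, 0.1909]
ee_rot: [[0.455, -0.891, 0.004], [-0.891, -0.455, 0.003], [-0.001, -0.005, -1.0]]
wrist_force: [-0.5, -0.8, -0.2]
gripper_width: 0.451
gripper_force: 0.0
time_s: 11.08
tcp_pos: [0.4517, 0.1922, 0.1897]
ee_rot: [[0.456, -0.89, 0.001], [-0.89, -0.456, 0.0], [0.0, -0.001, -1.0]]
wrist_force: [-1.7, 0.8, 6.0]
gripper_width: 0.265
gripper_force: 30.0
```

```bash
python3 -m creep '[[-1,0,0,-30,0,0,0],[-1,0,0,-70,0,0,0],[-1,35,17,-70,0,0,5],[-1,70,34,-70,0,0,10],[-1,105,50,-70,0,0,15],[-1,146,70,-70,0,0,17.5],[-1,146,70,-70,0,0,17.5],[-1,146,70,-70,0,0,17.5]]'
python3 -m creep '[[-1,0,0,0,0,0,0],[-1,0,0,0,0,0,0]]'
python3 - <<'E'
from h import *
pic,P,M=cloud("wrist"); save("w5",pic)
plan(.456,.0302,.013,9.3)
E
```

```text
time_s: 11.75
tcp_pos: [0.4551, 0.028, 0.2586]
ee_rot: [[0.162, -0.987, -0.001], [-0.987, -0.162, -0.0], [-0.0, 0.001, -1.0]]
wrist_force: [0.6, -0.4, -1.0]
gripper_width: 0.265
gripper_force: 30.0
time_s: 11.92
tcp_pos: [0.4559, 0.0309, 0.2588]
ee_rot: [[0.167, -0.986, 0.0], [-0.986, -0.167, 0.0], [-0.0, -0.001, -1.0]]
wrist_force: [-0.1, -0.3, -0.7]
gripper_width: 0.263
gripper_force: 30.0
leg [ 1.   0.1 63.6] [-0.   0.   0.4]
tips [0.4559 0.0312] 0.0766 t 11.9667 J [ 24.  16. -34.  -0. -40. -15.] w 0.265 F [ 0.4  0.4 -1.5]
```

View pics/w5.png

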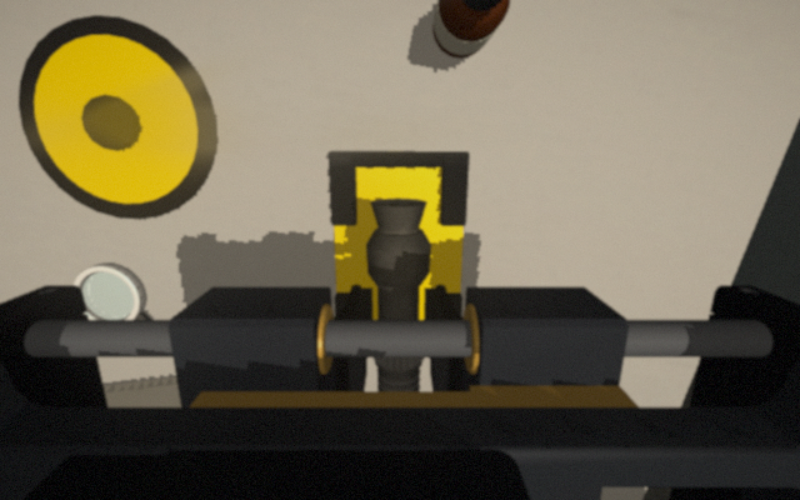

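The scope head (370–428, 200–390) is sideways centred over the wide slot (355–442). I'll check the fit lengthwise.

```bash
python3 - <<'E'
from h import *
M=model("wrist"); s=r.sense(); A=np.array(s["ee_rot"]); p=np.array(s["tcp_pos"])
for n,uv,z in [("pad far",(398,152),.012),("scope far",(398,201),.083)]:
    w=plane(np.array(uv)/1.25,M,z)[0]; print(n,np.round(A.T@(w-p)*1000,1))
E
python3 -m creep '[[-1,0,0,20,0,0,0],[-1,0,0,40,0,0,0],[-1,0,0,50,0,0,0],[-1,0,0,50,0,0,0]]'
```

```text
pad far [ 66.2  -1.5 246.8]
scope far [ 48.2  -1.5 175.8]
time_s: 12.3
tcp_pos: [0.455, 0.0311, 0.2067]
ee_rot: [[0.168, -0.986, -0.005], [-0.986, -0.168, -0.002], [0.001, 0.005, -1.0]]
wrist_force: [0.2, 0.5, -1.3]
gripper_width: 0.263
gripper_force: 30.0
```

```bash
python3 -m creep '[[-1,1,0,8,0,0,0],[-1,1,0,14,0,0,0],[-1,1,0,14,0,0,0],[-1,1,0,14,0,0,0]]'
python3 -m creep '[[0.3,0,0,0,0,0,0],[0.3,0,0,0,0,0,0],[0.3,0,0,0,0,0,0],[0.3,0,0,0,0,0,0],[0.3,0,0,-20,0,0,0],[0.3,0,0,-60,0,0,0],[0.3,0,0,-100,0,0,0],[0.3,0,0,-140,0,0,0]]'
python3 - <<'E'
from h import *
pic,P,M=cloud("wrist"); save("w6",pic)
plan(.4446,-.105,.15,10)
E
```

```text
time_s: 12.63
tcp_pos: [0.456, 0.0294, 0.1948]
ee_rot: [[0.166, -0.986, 0.0], [-0.986, -0.166, 0.0], [0.0, -0.0, -1.0]]
wrist_force: [-0.2, 0.5, -1.0]
gripper_width: 0.263
gripper_force: 30.0
time_s: 13.3
tcp_pos: [0.4554, 0.0289, 0.3365]
ee_rot: [[0.166, -0.986, -0.001], [-0.986, -0.166, -0.0], [0.0, 0.001, -1.0]]
wrist_force: [1.2, 0.5, -1.5]
gripper_width: 0.641
gripper_force: 0.0
leg [130.3  35.9  12. ] [-0.9  0.  -0.3]
tips [0.4579 0.0295] 0.1627 t 13.35 J [ 24.   9. -27.   0. -53. -15.] w 0.649 F [ 2.3 -0.6  4.9]
```

View pics/w6.png

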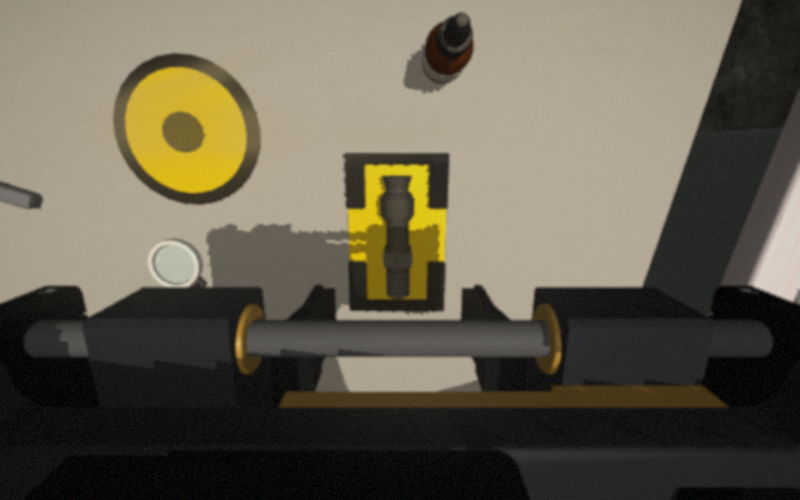

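The scope head sits inside the wide slot (380–413, 177–298). The bottle shows at (450, 50). Next I measure its axis from the depth.

```bash
cat >> h.py <<'E'
def cyl(P,x,y,rad,zlo,zhi,R0):
    from scipy.optimize import least_squares
    q=P.reshape(-1,3); q=q[(np.hypot(q[:,0]-x,q[:,1]-y)<rad)&(q[:,2]>zlo)&(q[:,2]<zhi)]
    f=least_squares(lambda c:np.hypot(q[:,0]-c[0],q[:,1]-c[1])-R0,[x,y],loss="soft_l1",f_scale=.001)
    print("cyl",len(q),np.round(f.x,4),"res",np.round(np.median(np.abs(f.fun)),4),"med",np.round(np.median(q,0),4)); return q
E
python3 - <<'E'
from h import *
for c in ["wrist","scene","top"]:
    pic,P,M=cloud(c); print(c)
    cyl(P,.443,-.106,.035,.012,.045,.016)
    q=P.reshape(-1,3); q=q[(np.hypot(q[:,0]-.443,q[:,1]+.106)<.035)&(q[:,2]>.09)&(q[:,2]<.115)]
    if len(q): print("cap",len(q),np.round(q.mean(0),4),np.round(q[:,2].max(),4))
plan(.443,-.106,.15,9.6)
E
```

```text
wrist
cyl 246 [ 0.4462 -0.1051] res 0.0001 med [ 0.4512 -0.0911  0.0322]
cap 297 [ 0.4475 -0.1026  0.098 ] 0.1042
scene
cyl 132 [ 0.4477 -0.1051] res 0.0006 med [ 0.4403 -0.1181  0.0298]
cap 23 [ 0.4462 -0.1081  0.0975] 0.1044
top
cyl 10 [ 0.4456 -0.1041] res 0.0006 med [ 0.4354 -0.1135  0.0369]
cap 12 [ 0.4458 -0.1039  0.0981] 0.104
leg [131.1  34.8   3.6] [-0.2  0.1 -0.1]
tips [0.4556 0.029 ] 0.1539 t 13.5 J [ 24.   9. -28.  -0. -52. -15.] w 0.649 F [ 0.2 -0.1 -1.3]
```

The bottle axis is at (0.4465, -0.105), agreed by all three cameras. With grasp point 30 mm up the palm, 51 mm behind it, would press the cap. So I grip the top of the body with the lower part of the pads, tips about 37 mm up.

```bash
python3 -m creep '[[0.8,33,8,0,0,0,0],[0.8,66,16,0,0,0,0],[0.8,100,24,0,0,0,0],[0.8,130,31,0,0,0,0],[0.8,130,31,0,0,0,0],[0.8,130,31,0,0,0,0],[0.8,130,31,0,0,0,0]]'
python3 -c "
from h import *
plan(.4465,-.105,.038,9.6)
pic,P,M=cloud('scene')
cyl(P,.4465,-.105,.035,.012,.045,.016)"
```

```text
time_s: 14.08
tcp_pos: [0.4465, -0.1043, 0.3335]
ee_rot: [[0.165, -0.986, -0.003], [-0.986, -0.165, -0.0], [-0.0, 0.003, -1.0]]
wrist_force: [-0.5, 0.1, -0.1]
gripper_width: 0.895
gripper_force: 0.0
leg [ 8.000e-01 -1.000e-01  1.133e+02] [ 0.2  0.  -0.1]
tips [ 0.4465 -0.1043] 0.1513 t 14.0833 J [  7.  10. -28.  -0. -52.   2.] w 0.895 F [-0.5  0.1 -0.1]
cyl 131 [ 0.4474 -0.1052] res 0.0007 med [ 0.4403 -0.1182  0.0298]
```

```bash
python3 -m creep '[[0.8,1,0,30,0,0,0],[0.8,1,0,60,0,0,0],[0.8,1,0,85,0,0,0],[0.8,1,0,95,0,0,0],[0.8,1,0,105,0,0,0],[0.8,1,0,110,0,0,0],[0.2,1,0,113,0,0,0],[0.2,1,0,113,0,0,0]]'
python3 -m creep '[[0,0,0,0,0,0,0],[0,0,0,0,0,0,0],[0,0,0,0,0,0,0],[-0.2,0,0,0,0,0,0],[-0.2,0,0,0,0,0,0],[-0.2,0,0,0,0,0,0],[-0.2,0,0,0,0,0,0]]'
python3 -m creep '[[-1,0,0,0,0,0,0],[-1,0,0,0,0,0,0],[-1,0,0,0,0,0,0],[-1,0,0,0,0,0,0],[-1,0,0,0,0,0,0]]'
```

```text
time_s: 14.8
tcp_pos: [0.4471, -0.1046, 0.2214]
ee_rot: [[0.167, -0.986, -0.001], [-0.986, -0.167, -0.0], [-0.0, 0.001, -1.0]]
wrist_force: [-0.4, 0.4, 0.6]
gripper_width: 0.821
gripper_force: 0.0
time_s: 15.38
tcp_pos: [0.447, -0.1053, 0.2219]
ee_rot: [[0.166, -0.986, 0.0], [-0.986, -0.166, 0.0], [0.0, -0.0, -1.0]]
wrist_force: [-0.6, -0.6, 0.2]
gripper_width: 0.41
gripper_force: 0.0
time_s: 15.8
tcp_pos: [0.4469, -0.1052, 0.2217]
ee_rot: [[0.166, -0.986, -0.0], [-0.986, -0.166, -0.0], [0.0, 0.0, -1.0]]
wrist_force: [-2.0, -0.4, 0.3]
gripper_width: 0.342
gripper_force: 30.0
```

```bash
python3 -m creep '[[-1,0,0,-4,0,0,0],[-1,0,0,-8,0,0,0],[-1,0,0,-8,0,0,0],[-1,0,0,-8,0,0,0]]'
python3 - <<'E'
from h import *
pic,P,M=cloud("scene"); cv2.imwrite("pics/b1.png",cv2.resize(pic[150:270,200:360,::-1],None,fx=4.5,fy=4.5))
q=cyl(P,.4465,-.105,.035,.012,.05,.016)
E
```

```text
time_s: 16.13
tcp_pos: [0.4472, -0.1052, 0.2302]
ee_rot: [[0.166, -0.986, 0.001], [-0.986, -0.166, 0.0], [0.0, -0.001, -1.0]]
wrist_force: [-0.1, -0.5, -0.9]
gripper_width: 0.333
gripper_force: 30.0
cyl 145 [ 0.4489 -0.105 ] res 0.0007 med [ 0.4425 -0.1186  0.0315]
```

View pics/b1.png

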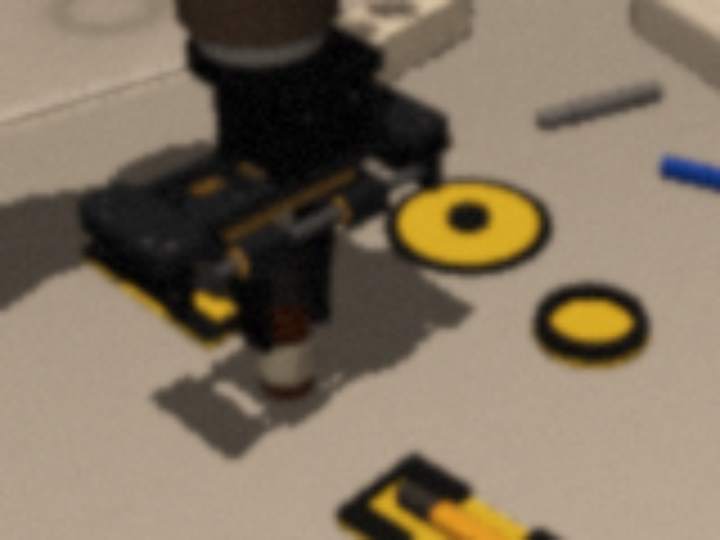

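```bash
python3 - <<'E'
from h import *
pic,P,M=cloud("scene")
q=cyl(P,.4472,-.105,.0195,.001,.05,.016)
print(np.round(np.sort(q[:,2])[:12],4))
s0=cv2.imread("pics/scene0.png"); s0=cv2.resize(s0,(640,400))
for v in range(228,246): print(v, s0[v,260:267].mean(0).round(), pic[v,260:267,::-1].mean(0).round())
print(r.sense()["gripper_width"])
E
```

```text
cyl 181 [ 0.4483 -0.1044] res 0.001 med [ 0.4426 -0.1173  0.0259]
[0.001  0.001  0.0011 0.0011 0.0011 0.0011 0.0011 0.0011 0.0011 0.0012
 0.0012 0.0013]
228 [17. 30. 56.] [ 76.  93. 106.]
229 [43. 57. 78.] [ 84. 101. 114.]
230 [ 75.  93. 112.] [ 84. 102. 114.]
231 [ 98. 119. 137.] [ 82. 101. 113.]
232 [105. 128. 143.] [ 81. 100. 112.]
233 [101. 123. 138.] [ 80.  98. 110.]
234 [ 96. 118. 132.] [ 75.  92. 104.]
235 [ 91. 112. 125.] [54. 68. 82.]
236 [ 86. 105. 118.] [27. 37. 53.]
237 [ 74.  91. 105.] [12. 21. 39.]
238 [53. 68. 83.] [26. 33. 47.]
239 [29. 41. 58.] [49. 56. 66.]
240 [27. 36. 54.] [57. 66. 73.]
241 [63. 76. 92.] [59. 67. 76.]
242 [102. 119. 135.] [60. 69. 77.]
243 [125. 143. 159.] [67. 77. 86.]
244 [129. 147. 164.] [ 90. 103. 116.]
245 [129. 147. 164.] [121. 137. 153.]
0.33737233011125256
```

The label edge rose 3 px, as expected for an 8 mm lift, so the bottle hangs in the grip without slipping and upright. Now to the well.

```bash
python3 -m creep '[[-1,0,0,-12,0,0,0],[-1,0,0,-25,0,0,0],[-1,13,-27,-28,0,0,0],[-1,27,-55,-28,0,0,0],[-1,40,-82,-28,0,0,0],[-1,54,-110,-28,0,0,0],[-1,67,-137,-28,0,0,0],[-1,81,-165,-28,0,0,0]]'
python3 -m creep '[[-1,0,0,0,0,0,0],[-1,0,0,0,0,0,0]]'
python3 - <<'E'
from h import *
plan(.623,-.158,.0445,9.6)
pic,P,M=cloud("scene"); cv2.imwrite("pics/b2.png",cv2.resize(pic[150:270,250:410,::-1],None,fx=4.5,fy=4.5))
cyl(P,.623,-.158,.035,.035,.075,.016)
H=hsv(pic); y=yel(H); y[:,:310]=0;y[:,350:]=0; blobs(y,M,.004,30,"well")
E
```

```text
time_s: 16.9
tcp_pos: [0.6243, -0.1581, 0.2572]
ee_rot: [[0.166, -0.986, -0.001], [-0.986, -0.166, 0.0], [-0.0, 0.001, -1.0]]
wrist_force: [1.0, 0.9, -0.3]
gripper_width: 0.332
gripper_force: 30.0
time_s: 17.07
tcp_pos: [0.6239, -0.1581, 0.2563]
ee_rot: [[0.165, -0.986, -0.002], [-0.986, -0.165, 0.0], [-0.001, 0.001, -1.0]]
wrist_force: [-1.2, 0.3, -0.1]
gripper_width: 0.337
gripper_force: 30.0
leg [-0.2  0.8 29.6] [ 0.1  0.  -0.1]
tips [ 0.6239 -0.1581] 0.0741 t 17.0667 J [  0.  31.  -7.  -0. -52.   9.] w 0.337 F [-1.2  0.3 -0.1]
cyl 136 [ 0.6249 -0.1578] res 0.0007 med [ 0.616  -0.1704  0.0569]
well px [313. 200.] n 110 mean [ 0.6521 -0.0433] rectc [ 0.6568 -0.0422] wh [80. 27.] ratio 2.59 long-axis from +y toward -x deg -34.7
well px [330. 221.] n 90 mean [ 0.6289 -0.1529] rectc [ 0.6294 -0.1525] wh [27. 42.] ratio 1.38 long-axis from +y toward -x deg 61.9
well px [316. 276.] n 206 mean [ 0.4746 -0.2928] rectc [ 0.473  -0.2868] wh [66. 33.] ratio 2.13 long-axis from +y toward -x deg -15.1
well px [340. 310.] n 260 mean [ 0.4587 -0.3968] rectc [ 0.4591 -0.3958] wh [94. 37.] ratio 2.73 long-axis from +y toward -x deg -39.7
```

View pics/b2.png

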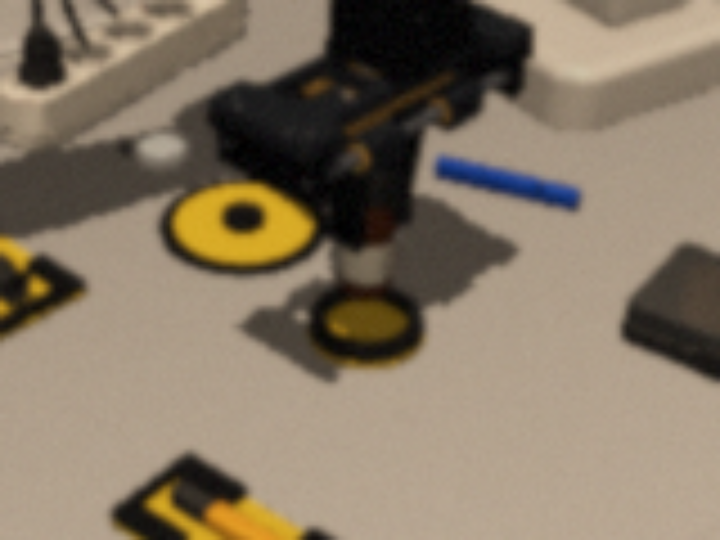

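The bottle hangs upright (crop 365, 260) above the well (368, 322), so I lower it and release.

```bash
python3 -m creep '[[-1,0,0,8,0,0,0],[-1,0,0,16,0,0,0],[-1,0,0,22,0,0,0],[-1,0,0,27,0,0,0],[-1,0,0,30,0,0,0],[-1,0,0,30.5,0,0,0],[-1,0,0,30.5,0,0,0]]'
python3 -m creep '[[-0.2,0,0,0,0,0,0],[0,0,0,0,0,0,0],[0.4,0,0,0,0,0,0],[0.8,0,0,0,0,0,0],[0.8,0,0,0,0,0,0],[0.8,0,0,0,0,0,0],[0.8,0,0,0,0,0,0]]'
python3 -m creep '[[0.8,0,0,-20,0,0,0],[0.8,0,0,-50,0,0,0],[0.8,0,0,-85,0,0,0],[0.8,0,0,-120,0,0,0],[0.8,0,0,-120,0,0,0]]'
python3 - <<'E'
from h import *
plan(.468,-.417,.12,9.6,2)
pic,P,M=cloud("scene"); cyl(P,.623,-.158,.035,.02,.045,.016)
q=P.reshape(-1,3); q=q[(np.hypot(q[:,0]-.623,q[:,1]+.158)<.035)&(q[:,2]>.085)&(q[:,2]<.13)]
print("cap",len(q),np.round(q.mean(0),4),q[:,2].max())
pic,P,M=cloud("top")
for x in vision.cut_out("top","tape_mid")[:1]: blobs(x["region"],M,.024,20,"tape%.2f"%x["conf"])
q=P.reshape(-1,3); q=q[(np.hypot(q[:,0]-.468,q[:,1]+.417)<.06)&(q[:,2]>.018)&(q[:,2]<.03)]; c,rr=cv2.minEnclosingCircle((q[:,:2]*1000).astype(np.float32)); print("tape cloud",len(q),c,rr,q.mean(0))
H=hsv(pic); y=yel(H); y[:,:270]=0;y[:,310:]=0;y[:170]=0;y[220:]=0; blobs(y,M,.004,100,"spindle")
E
```

```text
time_s: 17.7
tcp_pos: [0.6231, -0.1576, 0.2271]
ee_rot: [[0.166, -0.986, -0.0], [-0.986, -0.166, -0.0], [0.0, 0.0, -1.0]]
wrist_force: [0.3, -0.1, -1.0]
gripper_width: 0.339
gripper_force: 30.0
time_s: 18.28
tcp_pos: [0.6232, -0.1577, 0.2274]
ee_rot: [[0.166, -0.986, 0.0], [-0.986, -0.166, -0.0], [0.0, -0.0, -1.0]]
wrist_force: [-0.2, 0.5, 0.3]
gripper_width: 0.769
gripper_force: 0.0
time_s: 18.7
tcp_pos: [0.6249, -0.1581, 0.3562]
ee_rot: [[0.168, -0.986, 0.016], [-0.986, -0.168, -0.003], [0.006, -0.015, -1.0]]
wrist_force: [0.8, -0.5, 1.6]
gripper_width: 0.901
gripper_force: 0.0
leg [114.3  99.4  26.2] [-0.4 -0.2  0. ]
leg [114.4  99.2  26.6] [-0.4 -0.2  0. ]
tips [ 0.6249 -0.1581] 0.174 t 18.7 J [  0.  26.  -1.   0. -62.   9.] w 0.901 F [ 0.8 -0.5  1.6]
cyl 95 [ 0.6244 -0.1581] res 0.0006 med [ 0.6142 -0.1703  0.0326]
cap 39 [ 0.6219 -0.1609  0.0954] 0.10738100951577073
tape0.58 px [419. 247.] n 303 mean [ 0.4677 -0.419 ] rectc [ 0.468  -0.4163] wh [88. 84.] ratio 1.06 long-axis from +y toward -x deg 11.5
tape cloud 250 (468.6116943359375, -417.1993408203125) 44.393104553222656 [ 0.4681368  -0.41692011  0.02347495]
spindle px [290. 197.] n 672 mean [ 0.6265 -0.0231] rectc [ 0.625  -0.0227] wh [92. 89.] ratio 1.05 long-axis from +y toward -x deg 13.4
```

The bottle stands upright in the well with its axis at (0.624, -0.158). The tape centre is (0.468, -0.417). I'll pinch its near (-x) wall with the closing axis at the present yaw, at (0.4335, -0.423).

```bash
python3 -m creep '[[0,115,116,0,0,0,0],[0,115,116,0,0,0,0],[0,115,116,0,0,0,0],[0,115,116,0,0,0,0],[-0.1,115,116,0,0,0,0]]'
python3 -m creep '[[-0.1,114,117,50,0,0,0],[-0.1,114,117,50,0,0,0],[-0.1,114,117,80,0,0,0],[-0.1,114,117,80,0,0,0],[-0.1,114,117,80,0,0,0],[-0.1,114,117,80,0,0,0],[-0.1,114,117,80,0,0,0]]'
python3 - <<'E'
from h import *
plan(.4335,-.4228,.0125,9.6)
pic,P,M=cloud("wrist"); save("w7",pic)
q=P.reshape(-1,3); q=q[(np.hypot(q[:,0]-.468,q[:,1]+.417)<.06)&(q[:,2]>.018)&(q[:,2]<.03)]; print(len(q),q.min(0),q.max(0))
E
```

```text
time_s: 19.27
tcp_pos: [0.5238, -0.2942, 0.3452]
ee_rot: [[0.16, -0.987, -0.006], [-0.987, -0.16, 0.001], [-0.002, 0.006, -1.0]]
wrist_force: [-0.3, 0.7, -0.1]
gripper_width: 0.608
gripper_force: 0.0
time_s: 19.85
tcp_pos: [0.431, -0.4225, 0.2656]
ee_rot: [[0.165, -0.986, -0.003], [-0.986, -0.165, 0.002], [-0.002, 0.003, -1.0]]
wrist_force: [0.9, 0.1, 0.4]
gripper_width: 0.448
gripper_force: 0.0
leg [ 0.9 -2.6 70.9] [ 0.2  0.1 -0.1]
tips [ 0.431  -0.4225] 0.0834 t 19.85 J [-29.  27. -13.   0. -50.  39.] w 0.448 F [0.9 0.1 0.4]
3495 [ 0.42607257 -0.46248991  0.01802696] [ 0.51362217 -0.37903446  0.02718778]
```

View pics/w7.png

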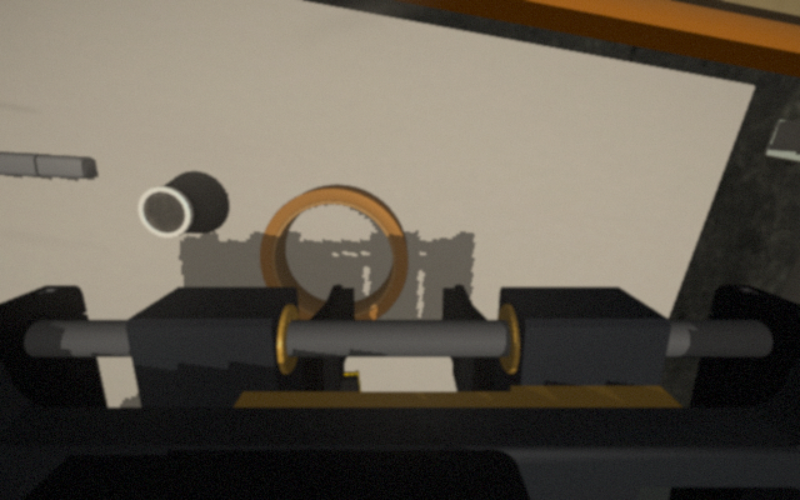

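The tape ring (262–408, 187–325) has its near wall between the fingers: the left finger is above the hole and the right one is outside. I'll go down and pinch.

```bash
python3 -m creep '[[-0.1,1,-2,20,0,0,0],[-0.1,1,-2,40,0,0,0],[-0.1,1,-2,58,0,0,0],[-0.1,1,-2,67,0,0,0],[-0.1,1,-2,71,0,0,0],[-0.1,1,-2,71,0,0,0],[-0.1,1,-2,71,0,0,0]]'
python3 -m creep '[[-1,0,0,0,0,0,0],[-1,0,0,0,0,0,0],[-1,0,0,0,0,0,0],[-1,0,0,0,0,0,0],[-1,0,0,0,0,0,0],[-1,0,0,0,0,0,0],[-1,0,0,0,0,0,0]]'
```

```text
time_s: 20.48
tcp_pos: [0.4345, -0.4227, 0.1973]
ee_rot: [[0.167, -0.986, 0.002], [-0.986, -0.167, -0.001], [0.001, -0.001, -1.0]]
wrist_force: [-0.3, -0.9, 0.2]
gripper_width: 0.451
gripper_force: 0.0
time_s: 21.07
tcp_pos: [0.4333, -0.4229, 0.1965]
ee_rot: [[0.166, -0.986, -0.001], [-0.986, -0.166, 0.0], [-0.0, 0.001, -1.0]]
wrist_force: [-1.8, 0.1, 3.0]
gripper_width: 0.1
gripper_force: 30.0
```

```bash
python3 -m creep '[[-1,0,0,-10,0,0,0],[-1,0,0,-30,0,0,0],[-1,0,0,-60,0,0,0],[-1,0,0,-85,0,0,0],[-1,-30,-5,-90,0,0,0],[-1,-65,-11,-90,0,0,0],[-1,-95,-16,-90,0,0,0],[-1,-130,-22,-90,0,0,0]]'
python3 -m creep '[[-1,-35,-6,0,0,0,0],[-1,-70,-12,0,0,0,0],[-1,-105,-18,0,0,0,0],[-1,-140,-24,0,0,0,0],[-1,-175,-29,0,0,0,0],[-1,-210,-35,0,0,0,0],[-1,-240,-40,0,0,0,0],[-1,-258,-43,0,0,0,0]]'
python3 -m creep '[[-1,3,-20,0,0,0,0],[-1,8,-50,0,0,0,0],[-1,14,-85,0,0,0,0],[-1,20,-118,0,0,0,0],[-1,25,-145,0,0,0,0],[-1,26,-154,0,0,0,0],[-1,26,-154,0,0,0,0],[-1,26,-154,0,0,0,0]]'
python3 - <<'E'
from h import *
plan(.589,-.0296,.0195,9.6)
pic,P,M=cloud("wrist"); save("w8",pic)
q=P.reshape(-1,3); q=q[(np.hypot(q[:,0]-.628,q[:,1]+.023)<.07)&(q[:,2]>.07)&(q[:,2]<.14)]; print(len(q),q.min(0),q.max(0))
c,p2,p3=np.linalg.svd(q-q.mean(0),full_matrices=False); print("normal",p3[2])
E
```

```text
time_s: 21.73
tcp_pos: [0.4335, -0.2901, 0.287]
ee_rot: [[0.165, -0.986, 0.002], [-0.986, -0.165, -0.0], [0.001, -0.002, -1.0]]
wrist_force: [0.9, -0.2, -1.2]
gripper_width: 0.098
gripper_force: 30.0
time_s: 22.4
tcp_pos: [0.4331, -0.027, 0.287]
ee_rot: [[0.169, -0.986, 0.002], [-0.986, -0.169, 0.001], [-0.001, -0.002, -1.0]]
wrist_force: [-0.1, -0.1, -1.9]
gripper_width: 0.096
gripper_force: 30.0
time_s: 23.07
tcp_pos: [0.5889, -0.0295, 0.2858]
ee_rot: [[0.165, -0.986, -0.002], [-0.986, -0.165, 0.0], [-0.001, 0.002, -1.0]]
wrist_force: [-0.6, -0.0, -1.7]
gripper_width: 0.1
gripper_force: 30.0
leg [ 0.1 -0.2 84.1] [ 0.1  0.  -0.1]
tips [ 0.5889 -0.0295] 0.1036 t 23.0667 J [ 13.  25. -14.  -0. -52.  -3.] w 0.1 F [-0.6 -0.  -1.7]
6649 [ 0.57862797 -0.06908174  0.09011287] [ 0.67290595 -0.00280412  0.13996331]
normal [ 0.07933713 -0.16713263  0.98273715]
```

View pics/w8.png

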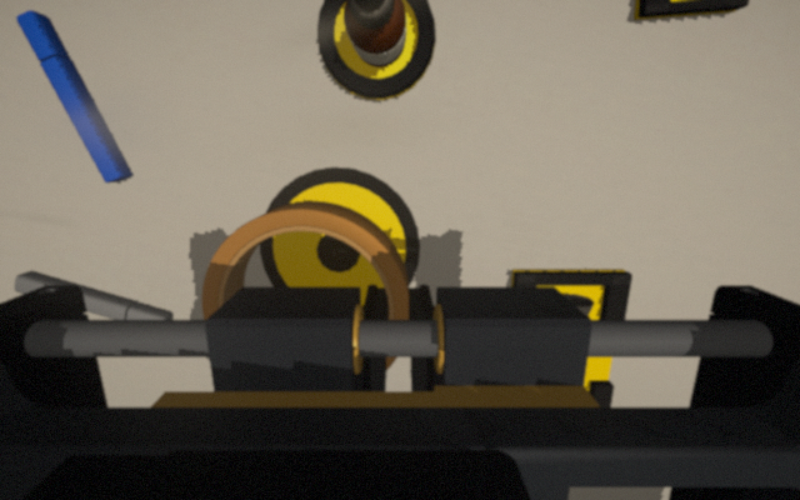

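The tape hangs level (ring 203–408, from row 205) above the spindle disc (261–419, from row 168). I'll compare their centres.

```bash
python3 - <<'E'
from h import *
from scipy.optimize import least_squares
M=model("wrist"); p=np.array(r.sense()["tcp_pos"])
for n,pts,z,R0 in [("tape",[(307,204),(204,290),(408,290),(240,224),(376,224)],.1135,.044),("disc",[(340,168),(262,240),(419,240),(290,182),(390,182)],.004,.056),("stub",[(339,250)],.012,0)]:
    w=plane(np.array(pts)/1.25,M,z)
    if R0: f=least_squares(lambda c:np.hypot(*(w[:,:2]-c[:2]).T)-c[2],[.628,-.023,R0]); print(n,np.round(f.x,4),np.round(f.fun,4))
    else: print(n,np.round(w,4))
E
```

```text
tape [ 0.6276 -0.0282  0.0432] [-0.0008  0.0005 -0.0009 -0.0005  0.0017]
disc [ 0.6286 -0.0248  0.0546] [-0.0012  0.0001 -0.0005  0.0003  0.0013]
stub [[ 0.629  -0.0243  0.012 ]]
```

```bash
python3 -m creep '[[-1,-4,-1,20,0,0,0],[-1,-4,-1,40,0,0,0],[-1,-4,-1,58,0,0,0],[-1,-4,-1,70,0,0,0],[-1,-4,-1,78,0,0,0],[-1,-4,-1,82,0,0,0],[-1,-4,-1,85,0,0,0],[-1,-4,-1,85,0,0,0]]'
python3 -m creep '[[-1,0,0,0,0,0,0],[-0.6,0,0,0,0,0,0],[-0.6,0,0,0,0,0,0],[-0.6,0,0,0,0,0,0],[-0.6,0,0,0,0,0,0],[-0.6,0,0,0,0,0,0]]'
python3 -m creep '[[-0.6,0,0,-15,0,0,0],[-0.6,0,0,-40,0,0,0],[-0.6,0,0,-80,0,0,0],[-0.6,0,0,-120,0,0,0],[-0.6,0,0,-160,0,0,0],[-0.6,-30,60,-160,0,0,0],[-0.6,-60,120,-160,0,0,0],[-0.6,-80,150,-160,0,0,0]]'
python3 - <<'E'
from h import *
plan(.4,.1,.2,9.6)
pic,P,M=cloud("top")
cv2.imwrite("pics/end.png",cv2.resize(pic[120:290,195:445,::-1],None,fx=3.2,fy=3.2,interpolation=cv2.INTER_CUBIC))
for c in ["top","scene"]:
    pic,P,M=cloud(c)
    q=P.reshape(-1,3); q=q[(np.hypot(q[:,0]-.628,q[:,1]+.023)<.05)&(q[:,2]>.02)&(q[:,2]<.06)]; print(c,"tape",len(q),q.mean(0),q.min(0),q.max(0))
    cyl(P,.623,-.158,.035,.02,.045,.016)
    for n,a in [("marker",(.458,-.265)),("scope",(.456,.03))]:
        q=P.reshape(-1,3); q=q[(np.hypot(q[:,0]-a[0],q[:,1]-a[1])<.045)]; print(n,np.nanmax(q[:,2]))
E
```

```text
time_s: 23.78
tcp_pos: [0.5895, -0.0254, 0.2015]
ee_rot: [[0.166, -0.986, 0.0], [-0.986, -0.166, 0.0], [-0.0, -0.0, -1.0]]
wrist_force: [-0.1, 0.0, 0.2]
gripper_width: 0.104
gripper_force: 30.0
time_s: 24.28
tcp_pos: [0.5898, -0.0254, 0.2015]
ee_rot: [[0.166, -0.986, 0.001], [-0.986, -0.166, 0.0], [0.0, -0.001, -1.0]]
wrist_force: [0.9, 0.3, -0.4]
gripper_width: 0.197
gripper_force: 0.0
time_s: 24.95
tcp_pos: [0.4695, 0.0131, 0.3617]
ee_rot: [[0.164, -0.986, 0.001], [-0.986, -0.164, 0.001], [-0.001, -0.001, -1.0]]
wrist_force: [-0.1, 0.9, 0.0]
gripper_width: 0.199
gripper_force: 0.0
leg [-97.1  54.3 -20.5] [-0.1  0.  -0.2]
tips [0.4695 0.0131] 0.1795 t 24.95 J [ 21.   9. -24.  -0. -56. -12.] w 0.199 F [-0.1  0.9  0. ]
top tape 252 [ 0.62908861 -0.02019734  0.02723515] [ 0.5844957  -0.06386294  0.02018298] [0.67179658 0.02341218 0.03462802]
cyl 14 [ 0.6219 -0.1566] res 0.0002 med [ 0.61   -0.1543  0.0377]
marker 0.02298954481041915
scope 0.5498502186477049
scene tape 287 [ 0.62866819 -0.02554373  0.02723324] [ 0.58740844 -0.06788776  0.02000724] [0.67448004 0.02154663 0.03252692]
cyl 96 [ 0.6243 -0.1576] res 0.0007 med [ 0.6145 -0.17    0.0329]
marker 0.022176412841950932
scope 0.529702354021664
```

View pics/end.png

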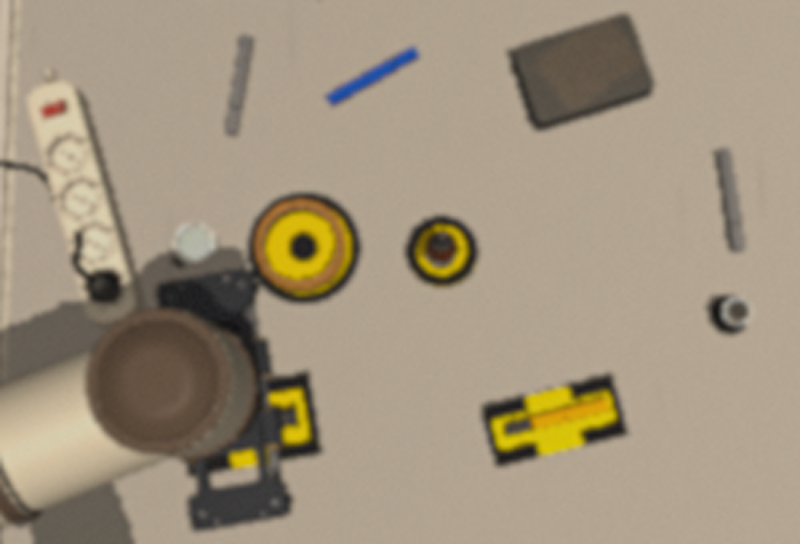

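Top view: tape round the stub (303, 247), bottle in the well (441, 248), marker in the slim slot (503–607, 400–430), loupe and lens unmoved. One last number check is whether the marker and scope head lie level.

```bash
python3 -m creep '[[-0.6,-60,30,-40,0,0,0],[-0.6,-120,60,-40,0,0,0],[-0.6,-200,60,-40,0,0,0],[-0.6,-240,60,-40,0,0,0],[-0.6,-240,60,-40,0,0,0],[-0.6,-240,60,-40,0,0,0],[-0.6,-240,60,-40,0,0,0],[-0.6,-240,60,-40,0,0,0]]'
python3 - <<'E'
from h import *
for c in ["top","scene"]:
    pic,P,M=cloud(c); q=P.reshape(-1,3)
    for n,a,g,lim in [("marker",(.458,-.265),13.6,(.0155,.05)),("scope",(.456,.03),9.3,(.016,.06))]:
        t=np.radians(g); L=(q[:,:2]-a)@[-np.sin(t),np.cos(t)]; W=(q[:,:2]-a)@[np.cos(t),np.sin(t)]
        for l,h in [(-.056,-.03),(-.03,0),(0,.03),(.03,.056)]:
            k=(L>l)&(L<h)&(abs(W)<.03)&(q[:,2]>lim[0])&(q[:,2]<lim[1]); print(c,n,l,k.sum(),np.round(np.percentile(q[k,2],90),4) if k.any() else None, np.round(W[k].mean(),4) if k.any() else None)
E
```

```text
time_s: 25.77
tcp_pos: [0.3719, 0.2427, 0.4016]
ee_rot: [[0.17, -0.985, 0.001], [-0.985, -0.17, 0.001], [-0.001, -0.001, -1.0]]
wrist_force: [1.1, -0.5, 0.1]
gripper_width: 0.201
gripper_force: 0.0
top marker -0.056 23 0.0195 0.005
top marker -0.03 30 0.0214 0.004
top marker 0 37 0.0213 0.0025
top marker 0.03 19 0.0195 0.001
top scope -0.056 42 0.0292 0.0006
top scope -0.03 69 0.0295 -0.0001
top scope 0 67 0.0292 -0.001
top scope 0.03 38 0.0267 -0.0007
scene marker -0.056 53 0.0202 0.0027
scene marker -0.03 62 0.0204 0.003
scene marker 0 56 0.0206 0.0026
scene marker 0.03 33 0.0199 0.003
scene scope -0.056 69 0.0309 -0.0002
scene scope -0.03 49 0.0315 -0.0028
scene scope 0 55 0.0294 -0.0024
scene scope 0.03 25 0.0276 -0.0025
```

Both lie level and centred at the expected heights, so I'm handing in.

```bash
python3 -c "
from station import r
print(r.finish_job())"
```

```text
the job is handed in; nothing more can be done
None
```

I put the marker, instrument head, bottle and tape roll in their holders in the order asked and let each go, then handed the job in at about 26 s; the bottle stayed upright, and the loupe and lens look unmoved in the last top picture.

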